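Wipe the drilling plate clear of chips into its tray

ROBOT

A 6-joint arm with a two-finger parallel gripper is mounted at the origin on a cart in front of the work surface, level with it; the furniture and walls round the work are solid. World frame = base frame: x ahead of the robot, y to its left, z up, the work surface at z = 0. Lengths are in mm, angles in rad, forces in N, time in s.
With the tool pointing down it reaches from about 300 to 775 mm from the base axis. Payload 14.6 kg.
Tool frame: the origin (TCP) lies on the centre line of the jaws, within the pads' length; the fingertips stand 19 mm ahead of it and the grasp point (between the pads) is the TCP (bot.tip_reach is the distance from the TCP to the fingertips, in mm); z points along the fingers, y is the line along which they close (so a half turn about z gives the same grasp; the last joint's range is limited). The gripper opens to 85 mm and grips with 20 to 120 N. Pads are 22 mm wide; open, the fingers measure 114 mm over their backs; the gripper's body (76 mm by 85 mm) begins 54 mm behind the grasp point. The pads swing forward as they close: fully open they stand 13 mm farther back than shut.
Start: joints at [1.263, 0.3, 1.521, -0, 1.321, -0.067], TCP at [131.162, 534.122, 250.281] pointing down, gripper open.
Joint ranges: [-3.03, 3.03], [-0.79, 2.21], [0.23, 2.52], [-1.04, 4.18], [0, 3.07], [-2.55, 2.55]. Speed limits (rad/s): [2.22, 2.22, 2.57, 3.14, 3.14, 3.14].

INTERFACE

Orientations are given as a unit quaternion [w, x, y, z].
In Python, from rig import bot gives the robot as it stands. Calls block until the motion is done:
- bot.move_to(position, orientation): joint-space move of the TCP to a pose.
- bot.servo_line(position, attitude=None, speed=150, until_force=None): straight line of the TCP; attitude=None keeps the orientation; speed is the mean speed in mm/s. With until_force (N) it stops when the force on the tool has changed by that much, and returns True; else False.
- bot.move_joints(angles): joint-space move.
- bot.move_gripper(opening, grip_force=None): finger opening in mm; grip_force is the grip in N (None keeps the last); returns when the fingers have stopped.
- bot.dwell(seconds).
- bot.ik(position, orientation): joint angles nearest the present ones, or None.
- bot.read_state(): the state.
- bot.read_camera(name): name is "side" or "top" or "wrist"; returns a dict with "image" (400x640x3 uint8, blue, green, red), "depth" (400x640 float32, mm along the optical axis (not along the pixel's ray), 0 where there is no reading), "fovy" (degrees; the focal length in pixels is half the picture's height over the tangent of half this angle, whatever the lens; pixels are square), "cx", "cy" (the principal point, pixels), "k1" (the pictures are not rectified: a ray, as slopes to the right and down, at radius r is drawn at 1 + k1 r^2 times it, then the intrinsics apply), "eye" and "attitude" of the camera in the world; the wrist camera has in their place "mount" (4x4, takes a point from camera to tool coordinates, whose origin is the TCP and whose axes are the flange's). Camera axes: x right, y down, z forward; pixel columns grow to the right and rows downward; lengths in mm; the calibration is good to about 2 mm. A picture is of the moment at which its call begins: read the wrist's pose just before it.
A pose or a line that the arm cannot do raises bot.MotionError and nothing moves.
- bot.finish_job(): hands the job in; it is judged then, once.
The state is a dict: "clock": time; "joint_positions": joint angles; "qvel": joint speeds; "effort": joint torques, N m; "ee_pos": TCP position; "tool_rot": TCP orientation; "ft_force": force on the tool from outside, world axes, zero at the start; "moment": the same for the moment, N m; "grip_width": finger opening in mm; "grip_force": force on a finger pad.
Only numpy, scipy, OpenCV 4.12 (cv2) and the standard library are available. Lean on these libraries where they do the work, as an engineer would, in place of code of your own. Each camera call takes 0.05 s, during which the arm holds its last target. There are 200 camera calls.

TASK

Pull the scraper block up out of the sprung rollers of its holder and, lowering it gently onto the drilling plate and keeping it bearing lightly there all the way down, wipe every loose chip along the plate and off its open low end into the chip tray; the chips are sharp, so move them with the scraper and not with the gripper. Then stand the scraper on its steel shoe on the bare bench and leave it there, with the things lying about left where they are.

Things in the scene. Friction and masses are not known exactly. Their poses are not given: they have to be found in the camera images.
- scraper: scraper block: hardwood grip on a bright steel shoe, 76 mm long (x) x 28 mm thick (y) x 46 mm high, 0.15 to 0.31 kg; origin at the centre of its flat underside, z up. The shoe is the lowest 12 mm; a groove 4 mm deep (12 to 22 mm up) crosses each end. Grasp from above across the 28 mm. Starts standing in the holder, underside 8 mm above the bench.
- holder: holder fixed to the bench: grey base 128 x 56 mm, 8 mm thick, a dark steel post 42 mm high at each end of its x axis; origin at the centre of its underside. A sprung brass roller on each post is snapped into the scraper's end grooves (scraper x along holder x): a straight upward pull of about 10 to 20 N takes it out; free after 20 mm. Rails 15 mm high beside the long faces.
- plate: drilling plate: ground steel top 130 mm (x) x 160 mm (y, -80 to +80), both ends open, on a fixed grey stand; origin on the bench under its centre, z up, axes level. Jack screws set the top's height and its slope (0.3 to 2.9 degrees, down to the -y end, the low end): they differ every time, not given: feel for them. Over 20 N at above 30 mm/s (landing or wiping) scores it; under 3 N leaves swarf.
- plate_fence (a point): mark on the stand by the foot of the plate's back fence, at plate x = +55 mm, y = -45 mm, 70 mm above the bench. The top is 70 to 77 mm high along the line y = -45 mm and rises from there towards +y. The fence runs the top's whole length, inner face at x = +55 mm, 22 mm above the top
- plate_lip (a point): mark on the stand by the foot of the plate's front lip, at plate x = -55 mm, y = -45 mm, 70 mm above the bench. The lip runs the top's whole length, inner face at x = -55 mm, 7 mm above the top
- tray: open chip tray of bright sheet metal under the plate's low end, 144 mm (x) x 80 mm (y), on four legs; rim 60 mm and floor 43 mm above the bench, walls 2 mm; origin on the bench under its centre, axes parallel to the plate's; it reaches 10 to 18 mm in under the plate. Fixed. The bench between the tray and the holder is free (at x 0.48, y -0.09 m).
- chip_1: loose dark steel chip on the plate, C-shaped curl, 19 mm across, 6 mm high; origin at the middle of its underside, z up at the start; starts between plate y = -61 and +35 mm, within 40 mm of its middle line
- chip_2: loose dark steel chip on the plate, bent flake, 22 x 10 mm, 4.5 mm thick; origin at the middle of its underside, z up at the start; starts between plate y = -61 and +35 mm, within 40 mm of its middle line
- chip_3: loose dark steel chip on the plate, C-shaped curl, 17 mm across, 8 mm high; origin at the middle of its underside, z up at the start; starts between plate y = -61 and +35 mm, within 40 mm of its middle line
- chip_4: loose dark steel chip on the plate, bent flake, 26 x 9 mm, 5 mm thick; origin at the middle of its underside, z up at the start; starts between plate y = -61 and +35 mm, within 40 mm of its middle line
- chip_5: loose dark steel chip on the plate, half-round curl, 23 mm across, 5 mm high; origin at the middle of its underside, z up at the start; starts between plate y = -61 and +35 mm, within 40 mm of its middle line
- chip_6: loose dark steel chip on the plate, bent flake, 18 x 12 mm, 4 mm thick; origin at the middle of its underside, z up at the start; starts between plate y = -61 and +35 mm, within 40 mm of its middle line
- block: bystander, to be left alone: V-notched wooden tube block, 50 x 80 x 34 mm, behind the plate; origin at the centre of its underside
- pen: bystander, to be left alone: marking pen, 136 mm long, lying at the left; origin at the centre of its underside
- spool: bystander, to be left alone: white spool, 52 mm across, 30 mm high, to the right of the tray; origin at the centre of its underside
- punch: bystander, to be left alone: round wooden drift, 106 mm long, 16 mm thick, lying at the front left; origin at the centre of its underside
- wrench: bystander, to be left alone: adjustable wrench, 206 mm long, lying at the front edge before the plate; origin at the centre of its underside

How it is judged:
By the outcome, as a careful person would: the job done as asked, in the order asked, and still so for the second after the job is handed in, with the robot touching nothing.
It also fails if it takes over 67 s, if anything falls off the work surface, if the arm or the gripper's body presses on something with over 40 N, if the wrist force passes 120 N, or if a joint passes its speed limit or range.

## Working session

There is one attempt and no reset: what is moved stays moved. The work goes in short steps, each a Python script; the robot and the scene stay as the last script left them, time stands still between calls to the robot, and variables do not carry over. Pictures are saved under pics/ and viewed, at most 10 in all, crops included, and the job is handed in when it is done.

```bash
ls; mkdir -p pics
python3 - <<'E'
from rig import bot
import cv2,numpy as np
for n in("top","side"):
    c=bot.read_camera(n); cv2.imwrite(f"pics/{n}0.png",c["image"]); np.savez(f"{n}0.npz",**c)
    print(n,c["fovy"],c["cx"],c["cy"],c["k1"],c["eye"],c["attitude"],c["depth"].max())
s=bot.read_state();print(s)
E
```

```text
pics
top 42.335645468577916 307.14687833074106 206.8713328621796 -0.0961883356173116 [-158.24723448  139.44387008 1771.63941195] [ 0.13407493 -0.67426484  0.71283286 -0.13878097] 3409.1323
side 46.45200768298113 316.5653656904185 197.42144059747702 0.013613477099856289 [  71.28017797 -722.43672929  866.09303779] [-0.41931208  0.87796099 -0.20520565  0.10607792] 3998.9866
{'clock': 0.1, 'joint_positions': array([ 1.26339153e+00,  3.00467963e-01,  1.52151835e+00, -5.10667479e-06,
        1.32068858e+00, -6.65865949e-02]), 'qvel': array([-0.00194556, -0.00126372, -0.00039518, -0.0019271 , -0.0004678 ,
       -0.00094856]), 'effort': array([ 2.52567326e-03, -5.44374418e+01, -3.62371659e+01, -3.51759240e-05,
        2.99727188e-03, -8.22678885e-06]), 'ee_pos': array([131.11409321, 533.95251094, 249.74955845]), 'tool_rot': array([-9.81674892e-05,  1.20117711e-01,  9.92759509e-01, -5.32143887e-04]), 'ft_force': array([-0.03246554,  0.31956292,  0.10762451]), 'moment': array([-0.04251166,  0.03893378, -0.02378062]), 'grip_force': 0.0, 'grip_width': 85.39043784120165}
```

View pics/top0.png

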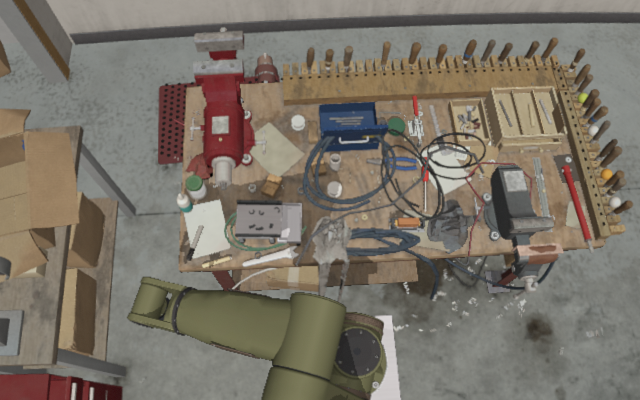

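View pics/side0.png

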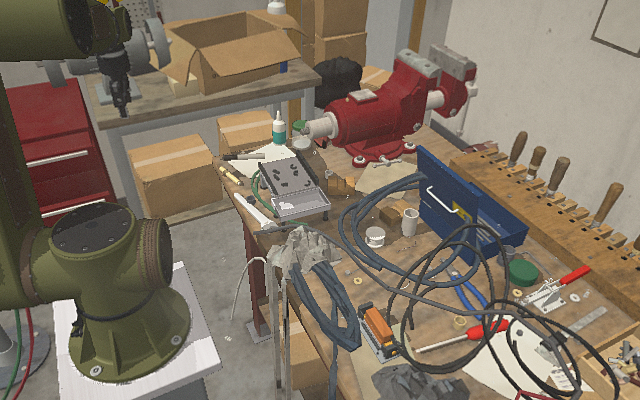

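The top view shows the plate at about (258,221), the tray at (290,222) and the holder with the orange scraper at (408,223). The side view shows the plate at (285,178) and the scraper at (378,325). Next I'll write ray helpers and take rough positions.

```bash
cat > h.py <<'E'
import numpy as np,cv2
from scipy.spatial.transform import Rotation as R
def q2R(q): q=np.asarray(q); return R.from_quat(np.r_[q[1:],q[0]])
def R2q(r): q=r.as_quat(); return np.r_[q[3],q[:3]]
def cam_pose(c,s=None):
    if "eye" in c: return np.array(c["eye"]),q2R(c["attitude"]).as_matrix()
    T=np.array(c["mount"]); Rt=q2R(s["tool_rot"]).as_matrix()
    return np.array(s["ee_pos"])+Rt@T[:3,3],Rt@T[:3,:3]
def slopes(c,uv):
    f=200/np.tan(np.radians(float(c["fovy"]))/2); uv=np.atleast_2d(uv).astype(float)
    K=np.array([[f,0,float(c["cx"])],[0,f,float(c["cy"])],[0,0,1]])
    return cv2.undistortPoints(uv[:,None],K,np.array([float(c["k1"]),0,0,0]))[:,0]
def onplane(c,uv,z,s=None):
    e,M=cam_pose(c,s); m=slopes(c,uv); d=np.c_[m,np.ones(len(m))]@M.T
    return e+d*((z-e[2])/d[:,2])[:,None]
def withdepth(c,uv,s=None):
    e,M=cam_pose(c,s); m=slopes(c,uv); uv=np.atleast_2d(uv).astype(int)
    z=c["depth"][uv[:,1],uv[:,0]]; return e+(np.c_[m,np.ones(len(m))]*z[:,None])@M.T
def down(yaw): # tool z down, tool y axis at angle yaw (world) 
    y=np.array([np.cos(yaw),np.sin(yaw),0]); z=np.array([0,0,-1.]); x=np.cross(y,z)
    return R2q(R.from_matrix(np.c_[x,y,z]))
E
python3 - <<'E'
from h import *
np.set_printoptions(precision=1,suppress=True)
c=np.load("top0.npz"); d=np.load("side0.npz")
print(withdepth(c,[[258,221],[290,222],[408,223],[240,205],[238,237],[300,205],[301,242]]))
print(withdepth(d,[[285,178],[300,205],[378,318]]))
c0=cv2.resize(c["image"][190:280,170:330],None,fx=4,fy=4,interpolation=2)
c1=cv2.resize(d["image"][140:230,220:350],None,fx=4,fy=4,interpolation=2)
E
python3 - <<'E'
from rig import bot
from h import *
np.set_printoptions(precision=2,suppress=True)
c=bot.read_camera("wrist"); s=bot.read_state()
print(c["mount"],c["fovy"],c["cx"],c["cy"],c["k1"])
for y in (-1.57,-1.2,0,1.57,3.14): print(y,bot.ik([480,50,330],down(y)),bot.ik([480,-150,300],down(y)))
E
```

```text
[[ 491.6  283.6   74.4]
 [ 494.7  172.1   39.5]
 [ 458.7 -245.3   62.2]
 [ 552.9  345.8   82.1]
 [ 441.6  356.4   58.5]
 [ 558.5  133.    39.6]
 [ 428.8  136.5    4.8]]
[[ 481.3  267.9   77.9]
 [ 486.9  180.1   41.7]
 [ 468.8 -244.6   57.5]]
[[   0.     -0.95   -0.33   84.55]
 [   1.      0.      0.      0.56]
 [  -0.     -0.33    0.95 -122.08]
 [   0.      0.      0.      1.  ]] 58.49001159110198 316.26488494544503 193.1249477227189 -0.06344335116590437
-1.57 [ 0.03  0.1   1.58 -0.    1.47  1.6 ] [-0.38  0.16  1.58 -0.    1.4   1.19]
-1.2 [ 0.03  0.1   1.58 -0.    1.47  1.23] [-0.38  0.16  1.58 -0.    1.4   0.82]
0 [ 0.03  0.1   1.58 -0.    1.47  0.03] [-0.38  0.16  1.58 -0.    1.4  -0.38]
1.57 [ 0.03  0.1   1.58 -0.    1.47 -1.54] [-0.38  0.16  1.58 -0.    1.4  -1.95]
3.14 None None
```

Run:
```python
from rig import bot
from h import *
np.set_printoptions(precision=2,suppress=True)
for n,p in (("plate",[490,335,270]),("hold",[460,-190,270])):
    bot.move_to(p,down(0)); bot.dwell(.2)
    s=bot.read_state(); c=bot.read_camera("wrist"); cv2.imwrite(f"pics/{n}.png",c["image"])
    np.savez(n+".npz",**c,ee_pos=s["ee_pos"],tool_rot=s["tool_rot"]); print(s["clock"],s["ee_pos"],s["ft_force"])
```

```text
1.8667 [489.49 335.67 270.03] [-0.29  0.41 -0.19]
4.0167 [ 460.24 -189.56  269.96] [-0.22  0.31 -0.16]
```

View pics/plate.png

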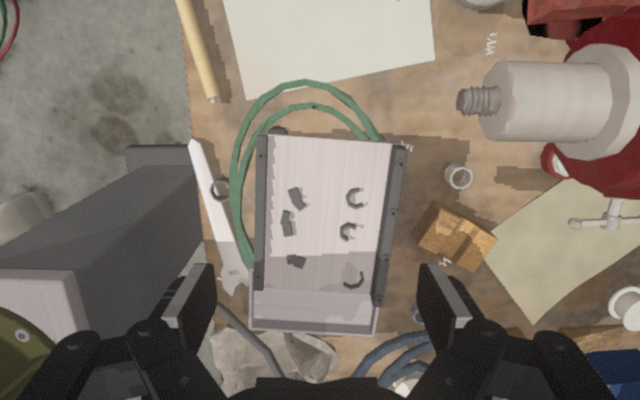

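View pics/hold.png

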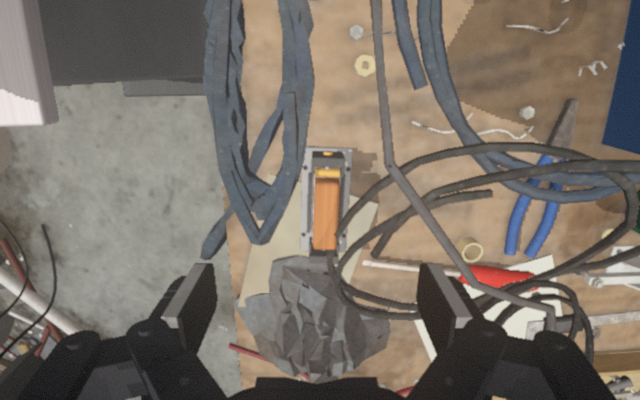

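The plate view shows the plate spanning about (268,138)–(392,145) at the high end down to the tray at (250,330)–(378,333), with six chips and the fence on the right. The holder view shows the orange scraper at (327,213), long axis near vertical in the picture (world y), posts at both ends.

```bash
cat > m.py <<'E'
from h import *
np.set_printoptions(precision=2,suppress=True)
def xyz(n):
    c=dict(np.load(n+".npz")); e,M=cam_pose(c,c); uv=np.stack(np.meshgrid(np.arange(640),np.arange(400)),-1).reshape(-1,2)
    m=slopes(c,uv); P=e+(np.c_[m,np.ones(len(m))]*c["depth"].reshape(-1,1))@M.T
    return c,P.reshape(400,640,3)
if __name__=="__main__":
    c,P=xyz("plate"); hsv=cv2.cvtColor(c["image"],cv2.COLOR_BGR2HSV)
    reg=P[160:275,280:360]; ok=(hsv[160:275,280:360,2]>150); q=reg[ok]
    for _ in range(3):
        A=np.c_[q[:,:2],np.ones(len(q))]; k=np.linalg.lstsq(A,q[:,2],rcond=None)[0]; r=q[:,2]-A@k; q=q[abs(r)<2*r.std()+.05]
    print("plane",k,"deg",np.degrees(np.arctan(k[:2])),"resid",r.std(),len(q))
    h=P[...,2]-(P[...,:2]@k[:2]+k[2])
    win=np.zeros((400,640),bool); win[130:340,235:420]=1
    cv2.imwrite("pics/hmap.png",np.hstack([cv2.resize(np.uint8(np.clip((h+40)*3.5,0,255)*win)[120:345,225:425],None,fx=2,fy=2)]))
    for nm,lo,hi in(("fence",18,26),("top",-2,2),("lip",4,10)):
        mk=win&(h>lo)&(h<hi)
        if nm!="top":
            n,l,st,ce=cv2.connectedComponentsWithStats(mk.astype(np.uint8)); mk=l==1+st[1:,4].argmax()
        p=P[mk][:,:2].astype(np.float32); rr=cv2.minAreaRect(p); print(nm,len(p),rr); print(cv2.boxPoints(rr))
    dark=win&(hsv[...,2]<110)&(h>-2)&(h<12); dark[:, :275]=0
    n,l,st,ce=cv2.connectedComponentsWithStats(dark.astype(np.uint8))
    for i in range(1,n):
        if 40<st[i,4]<800: print("chip",ce[i],P[l==i].mean(0),st[i,4])
    c,P=xyz("hold"); hsv=cv2.cvtColor(c["image"],cv2.COLOR_BGR2HSV)
    o=(hsv[...,1]>120)&(hsv[...,0]<25)&(hsv[...,2]>100)&(P[...,2]>20)&(P[...,2]<70); o[:130]=0;o[270:]=0;o[:,:290]=0;o[:,365:]=0
    z=P[o][:,2]; print("scr z",np.percentile(z,[5,25,50,75,95]))
    p=P[o&(abs(P[...,2]-54)<6)]; print(len(p),p.mean(0),cv2.minAreaRect(p[:,:2].astype(np.float32)))
    g=np.zeros_like(o); g[135:270,290:365]=1; g&=(P[...,2]>4)&(P[...,2]<12)
    print("base",cv2.minAreaRect(P[g][:,:2].astype(np.float32)))
    g=np.zeros_like(o); g[135:270,290:365]=1; g&=(P[...,2]>37)&(P[...,2]<47)
    print("post",cv2.minAreaRect(P[g][:,:2].astype(np.float32)))
    cv2.imwrite("pics/holdz.png",cv2.resize(np.hstack([c["image"][130:275,280:380],np.repeat(np.uint8(np.clip(P[130:275,280:380,2]*4,0,255))[...,None],3,2)]),None,fx=4,fy=4)[:580])
E
python3 m.py
```

```text
plane [-0.    0.01 72.97] deg [-0.01  0.56] resid 0.6632345551896983 7794
fence 1708 ((554.818359375, 278.447509765625), (161.1185302734375, 10.685945510864258), 85.81036376953125)
[[543.6  198.49]
 [554.26 197.71]
 [566.03 358.4 ]
 [555.38 359.18]]
top 16428 ((495.51373291015625, 283.339599609375), (160.20614624023438, 126.47330474853516), 85.87307739257812)
[[426.68 208.  ]
 [552.82 198.89]
 [564.35 358.68]
 [438.21 367.79]]
lip 1675 ((435.6711120605469, 287.622802734375), (159.98446655273438, 10.251100540161133), 85.79315185546875)
[[424.69 208.22]
 [434.91 207.47]
 [446.65 367.02]
 [436.43 367.78]]
chip [382.87 215.87] [551.53 289.71  83.81] 297
chip [295.89 260.61] [469.16 241.56  78.99] 158
chip [354.12 283.41] [528.1  215.19  79.04] 98
scr z [27.64 51.21 52.18 52.79 53.54]
1564 [ 469.9  -246.08   52.28] ((470.05670166015625, -248.2175750732422), (74.94178771972656, 24.5134334564209), 87.78324890136719)
base ((474.3291931152344, -260.62994384765625), (151.00718688964844, 88.76222229003906), 88.11699676513672)
post ((469.5532531738281, -240.12106323242188), (66.123779296875, 159.77798461914062), 13.626219749450684)
```

Run:
```python
from m import *
from rig import bot
c,P=xyz("hold"); x,y,z=P[...,0],P[...,1],P[...,2]
for a,b in((405,430),(430,450),(490,510),(510,540)):
    m=(x>a)&(x<b)&(abs(y+248)<18); print(a,b,z[m].max() if m.any() else None)
q=down(np.radians(87.78-90)); X,Y=470,-248
bot.move_gripper(60); bot.move_to([X,Y,130],q)
print(bot.servo_line([X,Y,47],speed=80,until_force=12)); s=bot.read_state(); print(s["clock"],s["ee_pos"],s["ft_force"])
if abs(s["ee_pos"][2]-47)<2:
    bot.move_gripper(15,40); bot.dwell(.1); s=bot.read_state(); print(s["grip_width"],s["grip_force"],s["ft_force"],s["moment"],s["ee_pos"])
```

```text
405 430 54.62337715322445
430 450 49.0288721156129
490 510 59.08723405126233
510 540 56.01422616708908
False
6.2833 [ 470.24 -248.16   47.49] [-0.86  0.3   0.1 ]
25.286435623182314 40.94020601827651 [0.25 1.04 6.02] [ 0.11  0.03 -0.04] [ 470.28 -248.15   47.46]
```

Run:
```python
from m import *
from rig import bot
bot.move_gripper(15,100); s=bot.read_state(); X,Y=470,-248; print(s["ft_force"],s["grip_width"])
for z in (52,60,72,130):
    bot.servo_line([X,Y,z],speed=60); s=bot.read_state(); print(s["ee_pos"],s["ft_force"],s["grip_width"],s["grip_force"])
# transit with tool y along plate y, above tray-plate high end
q=down(np.radians(85.81)); bot.servo_line([X,Y,180],speed=150)
bot.move_to([490,0,190],q); bot.dwell(.2)
s=bot.read_state(); c=bot.read_camera("wrist"); cv2.imwrite("pics/grasp.png",c["image"])
np.savez("grasp.npz",**c,ee_pos=s["ee_pos"],tool_rot=s["tool_rot"]); print(s["clock"],s["ft_force"],s["moment"],s["grip_width"])
d=bot.read_camera("side"); np.savez("side1.npz",**d); cv2.imwrite("pics/side1.png",d["image"])
```

```text
[-0.12 -0.01  8.64] 23.87500340340945
[ 469.78 -247.92   51.81] [ 0.77 -0.83 -6.45] 24.342013765460813 100.41550161433406
[ 469.8  -248.01   60.11] [-1.83  0.43  0.04] 24.42609632485444 100.98456685314886
[ 470.12 -248.03   72.43] [-0.   -0.44 -2.34] 24.69143761979253 101.0427485400578
[ 469.81 -247.9   129.55] [ 1.08  0.42 -2.42] 24.258412801956112 101.04311073082499
10.675 [-0.55  0.7  -2.58] [ 0.03 -0.03  0.05] 24.51956521510162
```

View pics/grasp.png

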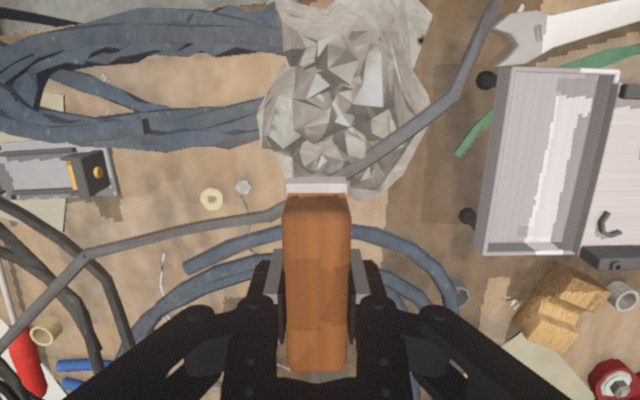

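The scraper is held square in the jaws (grip from row 195 to 370, shoe edge at row 187); the tray is at the right. I'll check its position in the tool frame from depth and the chips' plate coordinates.

Run:
```python
from m import *
c,P=xyz("grasp"); hsv=cv2.cvtColor(c["image"],cv2.COLOR_BGR2HSV)
T=(P-c["ee_pos"])@q2R(c["tool_rot"]).as_matrix()
o=(hsv[...,1]>110)&(hsv[...,0]<25)&(abs(T[...,2]+5)<8); o[:,:270]=0;o[:,370:]=0;o[:185]=0
p=T[o]; print(len(p),"top z",np.percentile(p[:,2],[10,50,90]),cv2.minAreaRect(p[:,:2].astype(np.float32)),p.min(0),p.max(0))
g=np.zeros_like(o); g[180:194,287:347]=1; t=T[g]; t=t[(t[:,2]>20)&(t[:,2]<50)]
print("shoe",len(t),t.min(0),t.max(0),np.median(t,0))
c,P=xyz("plate"); hsv=cv2.cvtColor(c["image"],cv2.COLOR_BGR2HSV)
C=np.array([495.25,283.03]); ey=np.array([.0731,.9973]); ex=np.array([.9973,-.0731])
L=np.stack([(P[...,:2]-C)@ex,(P[...,:2]-C)@ey],-1); z=P[...,2]
ins=(abs(L[...,0])<50)&(abs(L[...,1])<78)&(z>70)&(z<84)
w=ins&(hsv[...,2]>150); A=np.c_[L[w],np.ones(w.sum())]; k=np.linalg.lstsq(A,z[w],rcond=None)[0]; print("plane local",k,"slope deg",np.degrees(k[1]))
for yy in range(-70,80,20):
    m=w&(abs(L[...,1]-yy)<6); print(yy,np.median(z[m]).round(2),end="; ")
d=ins&(hsv[...,2]<110); n,l,st,ce=cv2.connectedComponentsWithStats(d.astype(np.uint8))
for i in range(1,n):
    if st[i,4]>30: print("chip",L[l==i].mean(0),L[l==i].min(0),L[l==i].max(0))
```

```text
10547 top z [-5.42 -4.61 -3.2 ] ((-0.4723472595214844, 0.5187034606933594), (25.96785545349121, 75.7440185546875), 89.57746887207031) [-38.34 -12.29 -12.96] [37.37 13.76  2.98]
shoe 835 [ 32.1  -12.88  26.81] [37.08 14.63 38.16] [35.46  0.57 29.5 ]
plane local [ 0.    0.01 75.7 ] slope deg 0.5362811656206552
-70 74.96; -50 75.11; -30 75.45; -10 75.67; 10 75.85; 30 76.01; 50 76.13; 70 76.25; chip [23.98 -0.34] [17.99 -3.53] [30.3   1.71]
chip [-22.98 -43.27] [-31.96 -50.62] [-14.92 -37.27]
chip [ 37.72 -65.26] [ 26.56 -70.69] [ 45.92 -52.57]
```

```bash
cat > w.py <<'E'
from h import *
from rig import bot
np.set_printoptions(precision=2,suppress=True)
C=np.array([495.25,283.03]); ey=np.array([.0731,.9973,0]); ex=np.array([.9973,-.0731,0]); UP=39.5
def pose(lx,ly,zc,th): # TCP for plate-local underside centre at height zc
    n=np.cos(th)*np.array([0,0,1])-np.sin(th)*ey
    return np.r_[C,0]+lx*ex+ly*ey+[0,0,zc]+UP*n
def quat(th): return R2q(R.from_rotvec(th*ex)*q2R(down(np.radians(85.81))))
def under(s,th):
    n=np.cos(th)*np.array([0,0,1])-np.sin(th)*ey; p=s["ee_pos"]-UP*n; d=p-np.r_[C,0]
    return d@ex,d@ey,p[2]
def fz(n=4):
    v=[]
    for _ in range(n): v.append(bot.read_state()["ft_force"]); bot.dwell(.02)
    return np.mean(v,0)
E
python3 - <<'E'
from w import *
th=np.radians(.55); q=quat(th)
bot.move_to(pose(13,64,120,th),q); bot.servo_line(pose(13,64,84,th),q,speed=100); bot.dwell(.15); f0=fz()
print("f0",f0,bot.read_state()["clock"])
print(bot.servo_line(pose(13,64,73,th),q,speed=12,until_force=4))
s=bot.read_state(); u=under(s,th); print(u,fz()-f0,s["moment"],s["clock"])
np.save("f0.npy",f0)
for k in range(3):
    z=u[2]-.4*(k+1); bot.servo_line(pose(13,64,z,th),q,speed=10); s=bot.read_state(); print(z,under(s,th),fz()-f0,s["moment"])
    if (fz()-f0)[2]>12: break
print(bot.read_state()["clock"])
E
```

```text
f0 [ 0.33 -0.26 -2.45] 12.8083
True
(np.float64(13.010468523536984), np.float64(64.03148996387125), np.float64(77.56243848812348)) [-0.94 -0.34  7.97] [-0.11  0.08 -0.02] 13.4083
77.16243848812347 (np.float64(13.18320685820625), np.float64(64.11624548625159), np.float64(77.58677922406336)) [-1.02 -0.34  7.53] [-0.15  0.18  0.05]
76.76243848812348 (np.float64(13.217384379812966), np.float64(64.11778169188175), np.float64(77.48576601774658)) [-2.11 -0.91 10.6 ] [-0.45  0.4   0.05]
76.36243848812347 (np.float64(13.255883105352297), np.float64(64.14297135961104), np.float64(77.42060365661186)) [-3.74 -1.95 13.52] [-0.56  0.56 -0.08]
14.625
```

```bash
cat >> w.py <<'E'
def wipe(lx,z,th,f0,y0=64,y1=-84,step=12,speed=40,F=9.):
    """z: commanded underside height at y0; force regulated from segment to segment"""
    q=quat(th); y=y0
    while y>y1:
        y2=max(y-step,y1); z+=np.tan(th)*(y2-y); y=y2
        bot.servo_line(pose(lx,y,z,th),q,speed=speed)
        s=bot.read_state(); f=s["ft_force"]-f0; u=under(s,th)
        print("y %.0f cmdz %.2f  u %.1f %.1f %.2f  f %s m %s"%(y,z,*u,f,s["moment"]))
        if f[2]>19 or np.hypot(*f[:2])>25: print("STOP"); return False
        z+=np.clip((f[2]-F)/7.5*.6,-.6,.6)
    return True
def land(lx,th,ly=64,zc=77.5):
    q=quat(th); bot.servo_line(pose(lx,ly,zc+5,th),q,speed=100); bot.dwell(.15); f0=fz()
    r=bot.servo_line(pose(lx,ly,zc-5,th),q,speed=12,until_force=4); s=bot.read_state(); print("land",r,under(s,th),s["ft_force"]-f0,s["clock"]); return r,under(s,th)[2],f0
E
python3 - <<'E'
from w import *
th=np.radians(.55); f0=np.load("f0.npy")
print(wipe(13,76.9,th,f0)); print(bot.read_state()["clock"])
E
```

```text
y 52 cmdz 76.78  u 13.4 52.2 77.50  f [-0.81  0.24  9.35] m [-0.14  0.17 -0.04]
y 40 cmdz 76.70  u 13.4 40.3 77.44  f [-0.19  0.76 10.13] m [-0.02  0.14 -0.03]
y 28 cmdz 76.67  u 13.4 28.2 77.40  f [-0.48  0.09  9.19] m [-0.1   0.11  0.01]
y 16 cmdz 76.57  u 13.4 16.3 77.33  f [0.11 1.27 9.67] m [-0.    0.14  0.01]
y 4 cmdz 76.51  u 13.4 4.3 77.24  f [-0.98  0.8  10.16] m [-0.06  0.04  0.  ]
y -8 cmdz 76.49  u 13.4 -7.8 77.18  f [0.17 0.32 9.36] m [-0.04  0.09  0.03]
y -20 cmdz 76.40  u 13.5 -19.7 77.11  f [-0.86  0.42  9.72] m [-0.12  0.15  0.07]
y -32 cmdz 76.34  u 13.5 -31.8 77.05  f [-0.72  0.8   9.18] m [-0.05  0.1  -0.04]
y -44 cmdz 76.24  u 13.5 -43.8 76.95  f [-0.74 -0.01 10.83] m [-0.    0.17 -0.02]
y -56 cmdz 76.28  u 13.4 -55.9 76.87  f [-0.15  0.31  9.33] m [-0.14  0.05 -0.01]
y -68 cmdz 76.19  u 13.4 -67.9 76.79  f [-0.98 -0.1   9.01] m [-0.11  0.1  -0.02]
y -80 cmdz 76.07  u 13.4 -79.9 76.67  f [-0.6   0.31  9.92] m [-0.04  0.14 -0.01]
y -84 cmdz 76.11  u 13.4 -83.9 76.62  f [-1.03  1.9   8.83] m [0.34 0.08 0.07]
True
20.275
```

Run:
```python
from w import *
th=np.radians(.37); q=quat(th)
bot.servo_line(pose(13,-84,115,th),q,speed=120); bot.servo_line(pose(-13,64,110,th),q,speed=200)
r,z,f0=land(-13,th)
if r: print(wipe(-13,z-.7,th,f0))
bot.servo_line(pose(-13,-84,140,th),q,speed=150)
# look from +y side-ish: camera sits on world -x side of the tool
bot.servo_line(pose(-20,-70,190,th),q,speed=200); bot.dwell(.2)
s=bot.read_state(); c=bot.read_camera("wrist"); cv2.imwrite("pics/after2.png",c["image"]); d=bot.read_camera("top")
cv2.imwrite("pics/after2t.png",cv2.resize(d["image"][190:260,220:330],None,fx=5,fy=5,interpolation=2)); print(s["clock"])
np.savez("after2.npz",**c,ee_pos=s["ee_pos"],tool_rot=s["tool_rot"])
```

```text
land True (np.float64(-12.962981205856416), np.float64(64.0528337116803), np.float64(77.53297073231752)) [-0.9  -1.12  8.36] 22.8167
y 52 cmdz 76.76  u -12.6 51.9 77.45  f [-0.04  0.3   9.28] m [-0.05  0.08 -0.01]
y 40 cmdz 76.70  u -12.6 39.9 77.40  f [-0.12 -0.02  9.87] m [-0.07  0.04 -0.05]
y 28 cmdz 76.69  u -12.6 27.8 77.34  f [ 0.26 -1.23  9.44] m [-0.07  0.08 -0.1 ]
y 16 cmdz 76.65  u -12.6 15.8 77.31  f [ 0.11 -0.44  9.31] m [-0.08  0.03 -0.07]
y 4 cmdz 76.60  u -12.6 3.8 77.23  f [ 1.31 -1.    8.75] m [-0.08  0.03 -0.06]
y -8 cmdz 76.50  u -12.6 -8.2 77.15  f [ 0.59 -0.78  9.14] m [-0.05  0.07 -0.02]
y -20 cmdz 76.43  u -12.6 -20.2 77.11  f [0.03 0.49 9.19] m [-0.04  0.15 -0.05]
y -32 cmdz 76.37  u -12.6 -32.2 77.00  f [-0.39 -1.32  9.36] m [-0.02  0.   -0.02]
y -44 cmdz 76.32  u -12.6 -44.2 76.95  f [-0.78 -0.34  9.23] m [-0.09  0.09 -0.03]
y -56 cmdz 76.26  u -12.6 -56.2 76.87  f [ 0.83 -1.09  9.04] m [-0.08  0.05 -0.  ]
y -68 cmdz 76.19  u -12.7 -68.3 76.75  f [ 0.5  -1.59  8.96] m [-0.04  0.12 -0.03]
y -80 cmdz 76.11  u -12.6 -80.2 76.68  f [ 0.01 -1.42 10.17] m [-0.03  0.01 -0.04]
y -84 cmdz 76.18  u -12.7 -84.3 76.65  f [-0.11  0.45  9.22] m [0.28 0.06 0.09]
True
29.6417
```

View pics/after2.png

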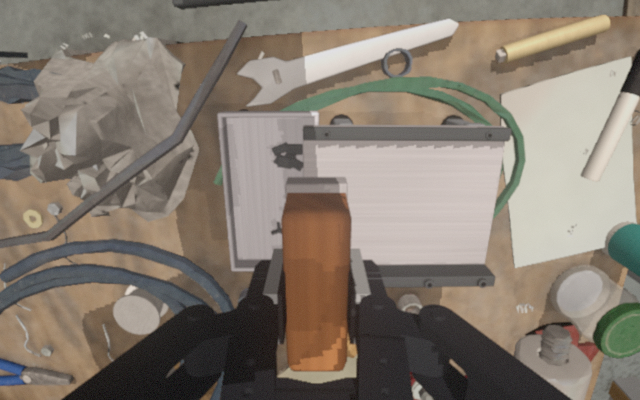

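The visible plate is bare; chips lie in the tray at about (290,155) and (278,228), but the scraper hides the low edge. I'll look again from farther along.

Run:
```python
from w import *
q=quat(0); bot.move_to([440,90,260],q); bot.dwell(.2)
s=bot.read_state(); c=bot.read_camera("wrist"); print(s["clock"])
np.savez("after3.npz",**c,ee_pos=s["ee_pos"],tool_rot=s["tool_rot"])
cv2.imwrite("pics/after3.png",cv2.resize(c["image"][80:300,330:640],None,fx=2.5,fy=2.5))
```

```text
30.5333
```

View pics/after3.png

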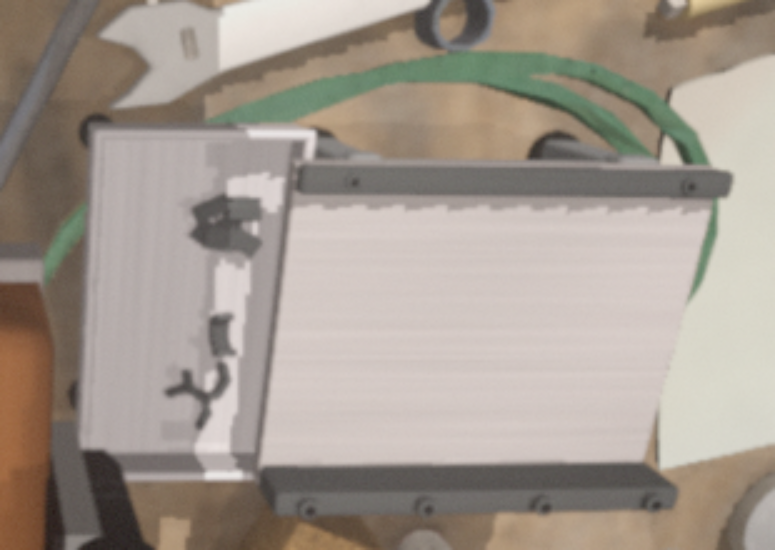

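The plate is fully bare and all six chips (three flakes at about (225,225), three curls at (215,330)–(205,390) in the crop) lie in the tray. Now I'll check the bench spot's clearance before placing.

Run:
```python
from m import *
G={}
for n in("hold","grasp","plate"):
    c,P=xyz(n); P=P.reshape(-1,3); T=(P-c["ee_pos"])@q2R(c["tool_rot"]).as_matrix()
    ok=(T[:,2]>60)&(P[:,2]>-10)
    for x,y,z in P[ok&(abs(P[:,0]-470)<130)&(abs(P[:,1]+80)<110)]:
        k=(int((x-340)//10),int((y+190)//10)); G[k]=max(G.get(k,-99),z)
M=np.full((26,22),-99.)
for (i,j),z in G.items(): M[i,j]=z
print("cols y",[-190+10*j for j in range(22)])
for i in range(26): print(340+10*i,*["%3d"%v if v>-99 else "  ." for v in M[i]])
c=dict(np.load("top0.npz"))
```

```text
cols y [-190, -180, -170, -160, -150, -140, -130, -120, -110, -100, -90, -80, -70, -60, -50, -40, -30, -20, -10, 0, 10, 20]
340   .   .   .   .   .   .   .   .   .   .   .  -2  -3   .   .   .   2   2   .   .   .   .
350  44  44  43  43  44  43  43  43  43  42  41  39  39  33  34   1  20  25  19  14   8  18
360  49  49  50  50  50  51  52  53  52  52  51  50  46  40  40  40  34  46  39  34  29  35
370  47  48  48  49  50  50  51  51  51  52  51  50  50  49  48  46  47  52  59  54  52  51
380  39  37  33  24  26  28  28  29  28  28  20  47  47  47  47  45  46  52  67  95 101  99
390  14  14  14   0   0   0   0   0   0   0   0   0   0   1   0   0  15  48  70  98 109 110
400  15  15  16  15   0   0   0   0   0   0   0   0   1   0   0   0  27  44  82  93 106 105
410   0  16  18  18  18  17   0   0   0   0   0   0   0   0   0  36  66  67 100 100 100 101
420  51  52  52  53  53  55  54  25  24  25  29  31  31  31  31  55  67  71 101 100 101 100
430  53  54  55  57  57  57  56  30  43  41  30  38  39  40  40  61  68  75  96 102 102  95
440  52  52  55  55  55  54  49  48  49  49  48  49  49 
[... 715 characters left out ...]
  54  53   0   0   5  44  44  45   .   .   .   0   0  40
530  67  64  62  57   0   0   0   0   0  43  47  47  48  47  47  47   .   .   .   0   0  46
540  54   0   0   0   0   1   0  47  47  49  49  49  48  45  43   0   .   .   .   .   0  43
550  56   0   0   0   0   0  47  50  49  49  48  49  48  49  48   0   .   .   .   .   .   .
560  62  60   0   5   0   0   0  48  49  49  48  48  48  49  49  -2   .   .   .   0   0   0
570  66  67   5   5   0  47  49  50  49  50  48  48  47  47  44   .   .   .   .   0   0   0
580  68  71   5   0  48  49  50  49  49  47   .   .  -1   0   0   0   .   .   .  -1   0   0
590   0  74  76  47  48  49  48  46   0   0   0   0   0   1   0   0  -1  -1   .  28  29   0
```

Run:
```python
from m import *
def grid(names,x0,x1,y0,y1,st,pct=None):
    G={}
    for n in names:
        c,P=xyz(n); P=P.reshape(-1,3); T=(P-c["ee_pos"])@q2R(c["tool_rot"]).as_matrix()
        ok=(T[:,2]>60)&(P[:,0]>x0)&(P[:,0]<x1)&(P[:,1]>y0)&(P[:,1]<y1)&(P[:,2]>-10)
        for x,y,z in P[ok]: G.setdefault((int((x-x0)//st),int((y-y0)//st)),[]).append(z)
    nx,ny=int((x1-x0)/st),int((y1-y0)/st)
    print("y:",*["%4d"%(y0+st*j) for j in range(ny)])
    for i in range(nx): print(x0+st*i,*["%4d"%np.median(G[i,j]) if (i,j) in G else "   ." for j in range(ny)])
grid(["hold"],420,525,-264,-232,5)
grid(["grasp","hold"],440,530,-170,-40,6)
c,P=xyz("grasp"); cv2.imwrite("pics/spot.png",cv2.resize(c["image"][120:300,100:320],None,fx=3,fy=3))
```

```text
y: -264 -259 -254 -249 -244 -239
420    1   47   48   48   48   47
425    1    1    1    1   48   47
430    1    1    1    1    1    1
435    1    1    1    1    1    1
440    6    5    5    5    4    3
445    6    6    6    6    6    6
450   13   13   13   13   13   13
455   50   50   50   49   49   38
460   52   52   52   52   52   52
465   52   52   52   52   52   52
470   52   52   52   52   52   53
475   52   52   52   52   52   52
480   53   51   51   51   51   51
485   14   53   52   13   13   12
490    6    7   54   55   50    7
495    6    5    5    7   55   53
500    .    1    2    2    3   55
505    4    .    2    4   -1   -1
510    4    5    .   -1   -1   -1
515    6    6    7    .   -2   -1
520   47    7    7    7    .    0
y: -170 -164 -158 -152 -146 -140 -134 -128 -122 -116 -110 -104  -98  -92  -86  -80  -74  -68  -62  -56  -50
440   35   35   35   35   44   44   44   45   46   46   46   45   45   44   44   44   39   39   40   39   38
446   34   34   34   34   34   34   41   42   44   46   47   47   47   47   47   47   47   47   47   47   47
452   -1   -1   -1   -1   3
[... 689 characters left out ...]
1   -1   -1   -1   -1   -1   -1   -1   -1   -1
494   -1   -1   -1   -1   -1   -1   -1   -1   -1   -1   -1   -1   -1   -1   -1   -1    8    8    0   -1   -1
500   -1   -1   -1   -1   -1   -1   -1   -1   -1   -1    0    4    3   -1   -1   -1    8    8   -1   -1   -1
506   -1   -1   -1   -1   -1   -1   -1   -1   -1   -1    4    0    3    3    0    0    5   52   53   55   56
512   -1   -1   -1   -1   -1   -1   -1    0    0   44   48   45   50   51   52   53   53   54   54   52    0
518    0    0   55   54   55   54   54   54   53   52   52   51    4    0   -1   -1   -1   -1   -1   -1   -1
524   61   59   57   57    0    0    0   -1   -1   -1   -1   -1   -1   -1   -1   -1   -1   -1   -1   37   40
```

View pics/spot.png

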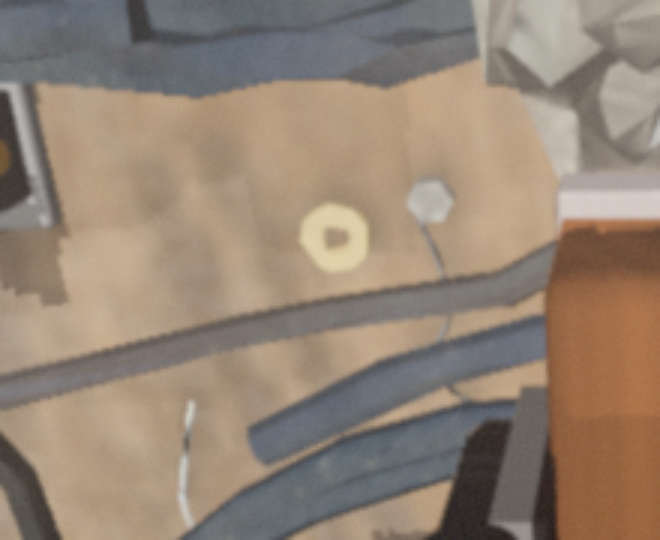

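The spot crop shows bare wood between the cable bundles, with a washer at (335,237) and a nut at (430,200). I'll stand the scraper along world y at about (485, -139), where depth shows the strip clear.

Run:
```python
from w import *
q=down(np.radians(3)); X,Y=485,-139
bot.move_to([X,Y,200],q); bot.servo_line([X,Y,46],speed=100); bot.dwell(.15); f0=fz(); print(f0)
r=bot.servo_line([X,Y,34],speed=12,until_force=4); s=bot.read_state(); print(r,s["ee_pos"],s["ft_force"]-f0,s["moment"],s["clock"])
if r and abs(s["ee_pos"][2]-39.5)<2.5:
    bot.move_gripper(31,20); bot.dwell(.2); s=bot.read_state(); print(s["grip_width"],s["grip_force"],s["ft_force"])
    bot.servo_line([X,Y,80],speed=50); bot.servo_line([X,Y,200],speed=120)
    bot.servo_line([X,Y+60,270],speed=200); bot.dwell(.2)
    s=bot.read_state(); c=bot.read_camera("wrist"); print(s["clock"],s["ft_force"])
    np.savez("end.npz",**c,ee_pos=s["ee_pos"],tool_rot=s["tool_rot"]); cv2.imwrite("pics/end.png",c["image"])
```

```text
[ 0.48 -0.16 -2.83]
True [ 484.98 -138.98   39.63] [-2.15  1.41  9.08] [ 0.03  0.26 -0.03] 34.0583
31.13023596412069 0.0 [ 0.24  0.09 -0.36]
37.425 [ 0.05  0.65 -0.2 ]
```

View pics/end.png

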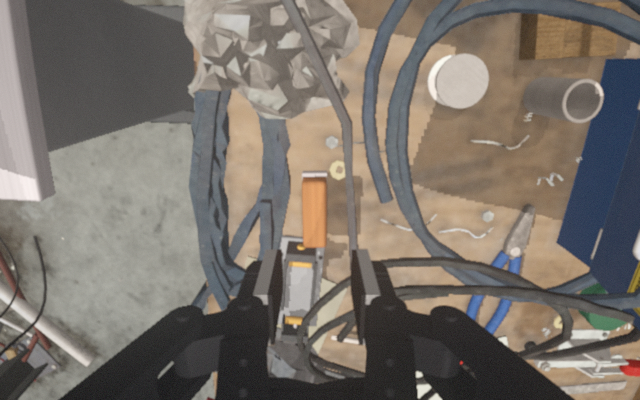

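The scraper stands upright at (315,210) just beyond the empty holder. I'll check its height and its gap to the holder, then hand in.

Run:
```python
from m import *
from rig import bot
c,P=xyz("end"); hsv=cv2.cvtColor(c["image"],cv2.COLOR_BGR2HSV)
o=(hsv[...,1]>110)&(hsv[...,0]<25)&(P[...,2]>38); o[:165]=0;o[255:]=0;o[:,:295]=0;o[:,335:]=0
p=P[o]; p=p[p[:,1]>-182]; print("top z",np.percentile(p[:,2],[5,50,95]),cv2.minAreaRect(p[:,:2].astype(np.float32)),p[:,1].min(),p[:,1].max())
s=P[232:262,280:328]; g=s[(s[...,2]>3)&(s[...,2]<44)]; print("holder max y near base", g[(g[:,2]<12)][:,1].max())
if abs(np.median(p[:,2])-45)<3: bot.finish_job(); print("done",bot.read_state()["clock"])
```

```text
top z [41.96 44.29 45.58] ((481.3665466308594, -85.89867401123047), (25.245956420898438, 181.5209197998047), 3.4843122959136963) -176.8519443179428 4.975657044705329
holder max y near base -184.4615853049765
the job is handed in; nothing more can be done
the job is handed in; nothing more can be done
```

The job is handed in at about 37 s of the 67 s allowed. All six chips are in the tray, the plate is bare after two passes at about 9–10 N, and the scraper stands on its steel shoe on bare bench at about (485, -139), roughly 7 mm clear of the holder.

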